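# Mesh the scrubber's splined stem with the round brush head and hold it pressed home

### The arm

A 6-joint arm with a two-finger parallel gripper is mounted at the origin on the work surface. World frame = base frame: x ahead of the robot, y to its left, z up, the work surface at z = 0. Lengths are in m, angles in degrees, forces in N, time in s.
With the tool pointing down it reaches from about 0.25 to 0.775 m from the base axis. Payload 8.9 kg.
Tool frame: the origin (TCP) lies midway between the tips of the shut fingers; the grasp point (between the pads) lies 19 mm behind it (env.grip_point_offset is the distance from the TCP to the grasp point, in m); z points along the fingers, y is the line along which they close (so a half turn about z gives the same grasp; the last joint's range is limited). The gripper opens to 85 mm and grips with 20 to 120 N. Pads are 22 mm wide; open, the fingers measure 114 mm over their backs; the gripper's body (76 mm by 85 mm) begins 54 mm behind the grasp point. The pads swing forward as they close: fully open they stand 13 mm farther back than shut.
Start: joints at [65.472, 16.656, -8.789, 64.555, 0, 82.019], TCP at [0.15, 0.503, 0.231] pointing down, gripper open.
Joint ranges: [-144.48, 144.48], [-52.06, 99.96], [-74.48, 78.29], [-112.23, 115.85], [-86.99, 84.42], [-180, 180]. Speed limits (degrees/s): [127.2, 127.2, 159.86, 180, 180, 180].

### API

Orientations are given as a 3x3 rotation matrix whose columns are the frame's x, y, z axes.
In Python, from bench import sensors, viewer, order, env gives the robot as it stands.
- The arm moves only by the tool send_rows, never from a script. Its argument "steps" is a list of rows, each a list of 5 numbers: the shift along the tool's x, y, z in cm, then the turn about the tool's z in degrees, then the opening, from 0 (shut) to 1 (fully open). In form: [[x, y, z, turn, jaw], ...]. A call has 1 to 12 rows; each row shifts and turns the commanded pose from where the row before left it, along the tool's axes as they then stand; what a row does not reach is not made up. A row lasts 1/10 s, in which the tool goes at most 50 mm and 8.59 degrees, less where a joint would pass 70% of its speed; a pose out of reach is approached as far as the arm can. A call with a gripper value outside its range is refused whole. The fingers move at their own pace and stop on an object; "force" is the grip in N (left out, the last holds). Time passes only in rows, so rows that do not move let the fingers close. It gives the time, the measured TCP pose, the force, the opening and the grip force at its end, in the units of the state.
- sensors.get_state(): the state, without advancing time (a new reading comes with each control period).
- viewer.read_camera(name): name is "scene" or "side" or "wrist"; returns a dict with "frame" (480x640x3 uint8, blue, green, red), "range_z" (480x640 float32, m along the optical axis (not along the pixel's ray), 0 where there is no reading), "fx", "fy", "cx", "cy" (pixels), "rvec" (rotation vector, rad) and "tvec" (3), from world to camera coordinates, as OpenCV has them. Camera axes: x right, y down, z forward; pixel columns grow to the right and rows downward; lengths in m; the calibration is good to about 2 mm. The wrist camera is an equidistant fisheye: a pixel r from the principal point sees the ray r / f radians off the axis. A picture is of the moment at which its call begins.
- order.finish_job(): hands the job in; it is judged then, once.
The state is a dict: "time": time; "joint_pos": joint angles; "qd": joint speeds; "effort": joint torques, N m; "eef_pos": TCP position; "tool_rot": TCP orientation; "force": force on the tool from outside, world axes, zero at the start; "ft_torque": the same for the moment, N m; "width": opening from 0.0 (shut) to 1.0 (fully open); "grasp_force": force on a finger pad.
Only numpy, scipy, OpenCV 4.12 (cv2) and the standard library are available. Lean on these libraries where they do the work, as an engineer would, in place of code of your own. Each camera call takes 0.05 s, during which the arm holds its last target. There are 200 camera calls.

### The job

Lift the power scrubber's handle out of its holster and fit it to the round brush head, not the rectangular pad head: turn the handle until the cross-shaped splines on its stem mesh with the socket, slide it in and press it down against the sprung plate until it is fully home with its shoulder on the hub. Do not let go: finish still gripping the handle and pressing it fully home, because the spring pushes it back out. Do not press the handle on the rectangular head, and do not shift or knock over the loose things around.

Things in the scene. Friction and masses are not known exactly. Their poses are not given: they have to be found in the camera images.
- handle: grey plastic power handle of a scrubber, about 0.4 kg, 150 mm long, upright in the holster. Origin at the stem's lower tip on the long axis, z up. z 0 to 32: steel stem, cross-shaped: two crossed bars 26 mm long, 6 mm thick, along the handle's x and y (it fits every quarter turn). z 32: flat round shoulder, 46 mm diameter; housing 53 mm diameter up to z 74, then the grip up to z 150
- handle_grip (a point): middle of the handle's flat paddle grip, on the long axis 120 mm above the stem's tip. The grip (z 84 to 150 of the handle) is 46 mm wide along the handle's x and 26 mm thick along y: grip its two flat faces, which face +y and -y, from above
- holster: black block 82 x 82 mm, 40 mm tall, fixed to the table, with a square well of 34 mm in its middle in which the stem hangs loosely; the shoulder rests on its top, so that the handle's origin is 8 mm above the table. Origin under its centre
- round_head: round brush head: white disc, 100 mm diameter, bristles below, held fast in a block fixed to the table; on it a square grey hub, 52 x 52 mm, top 70 mm above the table. The cross-shaped socket in the hub's top has slots 9 mm wide, 29 mm long end to end, along the head's x and y (parallel to the hub's sides). Origin under its centre on the table, z up
- round_head_mouth (a point): centre of the round head's socket mouth, on the hub's top face, 70 mm above the table
- round_head_plate (a joint): sprung plate in the round head's socket: metres pressed down. At 0 its top is 22 mm below the mouth, where the stem meets it; it is 10 mm down (0.010) when the shoulder sits on the hub (stem tip then 38 mm above the table). The spring pushes with 6 N at 0 and 10 N at 0.010, more than the handle's weight
- flat_head: the rectangular pad head, 122 x 68 mm, with the same hub and socket, also fixed to the table: not the one to use. Origin under its centre. It may stand on either side of the round head
- spray_bottle: translucent trigger spray bottle, 70 mm diameter, 211 mm tall, standing; a bystander; origin under its centre
- scrub_brush: bamboo scrub brush, 130 x 45 x 36 mm, lying bristles down; a bystander; origin under its centre
- grout_brush: black plastic grout brush, 190 mm long, 30 mm tall; a bystander; origin on its underside
- dustpan: grey plastic dustpan, pan 130 x 160 mm with a 100 mm handle towards its +x, 45 mm tall; a bystander; origin under the pan's centre
- shoehorn: stainless shoehorn, 210 mm long, 5 mm thick, lying flat; a bystander; origin on its underside
- jar: glass jar with a steel cap, 70 mm diameter, 85 mm tall; a bystander; origin under its centre
Things that resemble listed ones, but are neither listed nor needed, are in the scene too. What is shaped like the handle but green is not meant.

How it is judged (in metres and radians):
On the way, in this order (a step that is already met when the one before it is completed fails the run):
1. the handle is lifted out of the holster: stem tip more than 60 mm above the table and clear of the holster (height (world z) of handle above 0.06 m and contact force between handle and holster below 0.1 N and contact force between the fingers and handle above 1 N), for 0.1 s.
2. the splines are meshed: the stem is at least 8 mm down in the round head's socket (z of handle in the frame of round_head below 0.062 m and horizontal distance between handle and round_head_mouth below 0.004 m and (angle between the x axis of handle and the x axis of round_head, either way round below 0.17 rad or angle between the x axis of handle and the y axis of round_head, either way round below 0.17 rad)), for 0.05 s.
At the end, for the whole second after the job is handed in: Handle upright (0.08 rad), meshed (0.17 rad of a quarter turn) and centred (4 mm) in the round head, stem tip within 2.5 mm of home, plate pressed over 7.5 mm, handle pressing on the head with over 5 N, gripped by the fingers (over 2 N), at rest (horizontal distance between handle and round_head_mouth below 0.004 m and (angle between the x axis of handle and the x axis of round_head, either way round below 0.17 rad or angle between the x axis of handle and the y axis of round_head, either way round below 0.17 rad) and angle between handle's own z axis and vertical below 0.08 rad and z of handle in the frame of round_head below 0.0405 m and value of joint round_head_plate above 0.0075 m and contact force between handle and round_head above 5 N and contact force between the fingers and handle above 2 N and linear speed of handle below 0.02 m/s); the arm keeps its last pose, push and grip.
It fails at once if the handle is pressed on the rectangular head (contact force between handle and flat_head above 5 N).
It fails at once if a loose bystander is shifted by more than 30 mm or tipped (distance of any of spray_bottle, scrub_brush, grout_brush, dustpan, shoehorn, jar from where it was at the start of the episode above 0.03 m or angle between any of spray_bottle, scrub_brush, grout_brush, dustpan, shoehorn, jar's own z axis and vertical above 0.4 rad).
It also fails if it takes over 35 s, if anything falls off the work surface, if the arm or the gripper's body presses on something with over 40 N, if the wrist force passes 120 N, or if a joint passes its speed limit or range.

## Working session

There is one attempt and no reset: what is moved stays moved. The work goes in short steps, Python scripts to look and compute and a tool call to move; the robot and the scene stay as the last step left them, time stands still between calls to the robot, and variables do not carry over. Pictures are saved under pics/ and viewed, at most 10 in all, crops included, and the job is handed in when it is done.

Besides the shell and the picture viewer there is one more tool, called as name(argument=value, ...), one argument or row to a line, values as JSON. send_rows: Moves the arm, as the interface text tells. Its arguments: {"type":"object","properties":{"steps":{"type":"array","items":{"type":"array","items":{"type":"number"}}},"force":{"type":"number"}},"required":["steps"]}

```bash
mkdir -p pics; cat > h.py <<'E'
import numpy as np, cv2
from bench import sensors, viewer, order, env
def cam(n):
    d=viewer.read_camera(n); np.savez(f'pics/{n}.npz',**d); return d
def load(n): return dict(np.load(f'pics/{n}.npz'))
def world(d,u,v,z=None):
    R=cv2.Rodrigues(np.array(d['rvec'],float))[0]; t=np.array(d['tvec'],float).ravel()
    u=np.asarray(u,float);v=np.asarray(v,float)
    r=np.stack([(u-d['cx'])/d['fx'],(v-d['cy'])/d['fy'],np.ones_like(u)],-1)
    c=-R.T@t; rw=r@R
    if z is None: s=d['range_z'][v.astype(int),u.astype(int)][...,None]
    else: s=((z-c[2])/rw[...,2])[...,None]
    return c+rw*s
E
python3 - <<'E'
from h import *
for n in('scene','side','wrist'):
    d=cam(n); cv2.imwrite(f'pics/{n}0.png',d['frame']); print(n,d['fx'],d['cx'],d['cy'],d['rvec'],d['tvec'])
print(sensors.get_state(), env.grip_point_offset)
E
```

```text
scene 611.7263371132819 321.4907633045197 239.94661905527462 [ 2.0375644   1.63617537 -0.54664225] [-0.08178681 -0.38205767  1.73534546]
side 538.6864772830642 318.44968114001756 235.4559054851742 [ 0.25908369 -2.81654566  1.23159345] [0.55605073 0.15613604 1.27629153]
wrist 371.64829954431775 324.4156171266351 242.69842049255357 [-2.32368015 -1.73316811 -0.24993158] [-0.52409482 -0.03711026  0.37991334]
{'time': 0.15, 'joint_pos': array([ 6.54708511e+01,  1.66812223e+01, -8.81968368e+00,  6.45571470e+01,
        5.77248438e-04,  8.20207597e+01]), 'qd': array([ 0.17971144, -0.0402059 ,  0.09878541, -0.03037502, -0.07812282,
        0.14239297]), 'effort': array([ 1.11311107e-03, -5.37367487e+01,  3.31521320e+01,  1.14837862e-02,
       -1.53696069e-04,  6.16745396e-06]), 'eef_pos': array([0.14937981, 0.5029471 , 0.23087635]), 'tool_rot': array([[-9.58571940e-01,  2.84850224e-01, -4.29808429e-04],
       [ 2.84850509e-01,  9.58571513e-01, -9.17590723e-04],
       [ 1.50626192e-04, -1.00200787e-03, -9.99999487e-01]]), 'force': array([ 0.37896996, -0.11839346, -0.62584104]), 'ft_torque': array([ 0.00415003,  0.00434634, -0.01899774]), 'grasp_force': 0.0, 'width': 1.001237956282591} 0.0187
```

View pics/scene0.png

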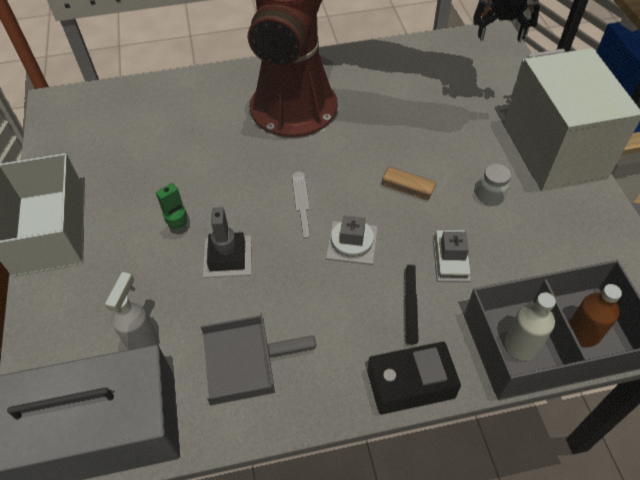

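View pics/side0.png

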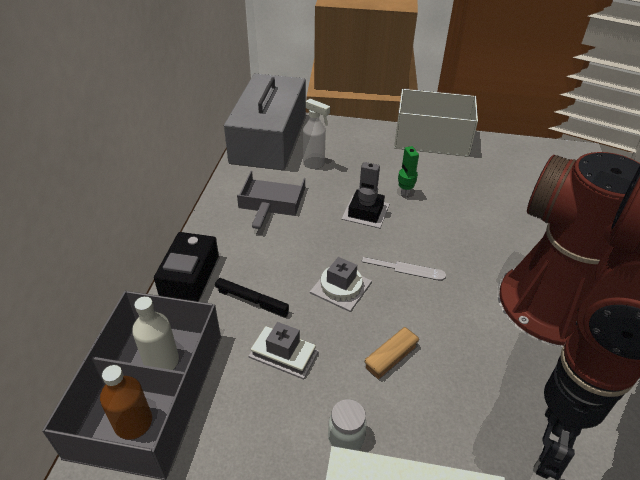

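The scene view shows the handle upright in its black holster at about (222,235), the round head's hub at (353,230) and the flat head at (455,245). In the side view they are at (369,185), (342,273) and (283,340). I'll enlarge the crops to read exact pixels.

```bash
python3 - <<'E'
from h import *
d=load('scene');s=load('side')
def crop(d,u,v,w=50,h=50): return cv2.resize(d['frame'][v-h:v+h,u-w:u+w],None,fx=4,fy=4,interpolation=cv2.INTER_CUBIC)
c=np.vstack([np.hstack([crop(d,225,240,50,37),crop(d,352,235,50,37)]),np.hstack([crop(s,367,193,50,37),crop(s,341,280,50,37)])])
cv2.imwrite('pics/c1.png',c)
for n,x,pts in(('scene',d,[(219,211),(352,226),(455,238),(170,187)]),('side',s,[(370,165),(342,268),(283,335),(410,151)])):
    p=np.array(pts); print(n,world(x,p[:,0],p[:,1]).round(4))
E
```

```text
scene [[ 0.4634 -0.2394  0.1545]
 [ 0.4906  0.0512  0.0501]
 [ 0.5826  0.2677  0.0599]
 [ 0.3674 -0.3387  0.1507]]
side [[ 0.4745 -0.2419  0.158 ]
 [ 0.5026  0.0369  0.052 ]
 [ 0.5962  0.2523  0.0518]
 [ 0.3749 -0.3445  0.147 ]]
```

View pics/c1.png

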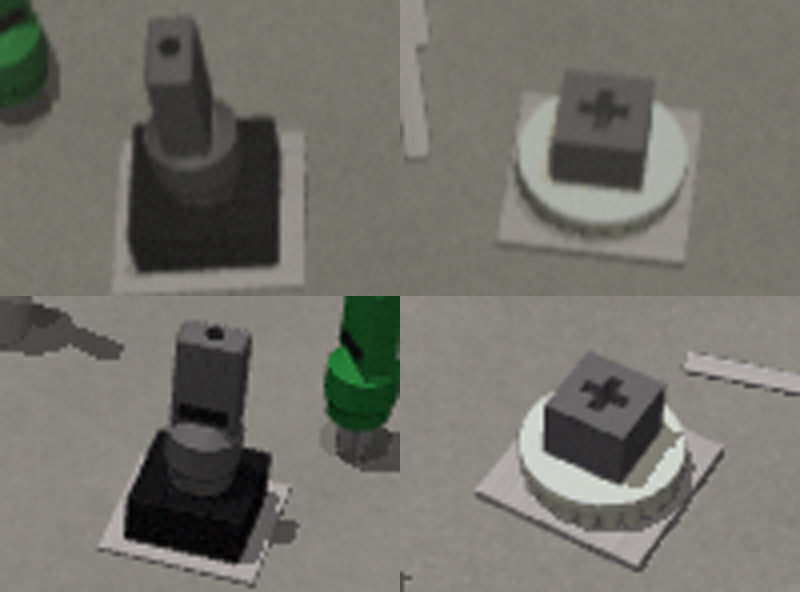

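```bash
cat >> h.py <<'E'
def P(d): 
    R=cv2.Rodrigues(np.array(d['rvec'],float))[0]; K=np.array([[d['fx'],0,d['cx']],[0,d['fy'],d['cy']],[0,0,1.]])
    return K@np.c_[R,np.array(d['tvec']).ravel()]
def tri(d,s,a,b):
    X=cv2.triangulatePoints(P(d),P(s),np.array(a,float).T.copy(),np.array(b,float).T.copy()); return (X[:3]/X[3]).T
E
python3 - <<'E'
from h import *
d=load('scene');s=load('side')
A=lambda X,Y,u,v,x0,y0:(u+(X-x0)/4-.375,v+(Y-y0)/4-.375)
a=[A(169,46,175,203,0,0)]+[A(X,Y,302,198,400,0) for X,Y in[(605,110),(565,70),(656,73),(646,147),(557,142)]]
b=[A(215,333,317,156,0,296)]+[A(X,Y,291,243,400,296) for X,Y in[(606,394),(665,388),(622,435),(547,402),(592,353)]]
X=tri(d,s,a,b); print(X.round(4))
a=np.array(a);b=np.array(b)
print(world(d,a[1:,0],a[1:,1],.07).round(4)); print(world(s,b[1:,0],b[1:,1],.07).round(4))
print(world(d,a[:1,0],a[:1,1],.158).round(4),world(s,b[:1,0],b[:1,1],.158).round(4))
for e in(X[2:],):
  for i in range(4): q=e[(i+1)%4]-e[i]; print(np.degrees(np.arctan2(q[1],q[0]))%90,np.linalg.norm(q))
# top-of-handle depth points
for n,x in(('scene',d),('side',s)):
    vv,uu=np.mgrid[0:480,0:640]; W=world(x,uu.ravel(),vv.ravel()); W=W[x['range_z'].ravel()>0]
    m=(abs(W[:,0]-X[0,0])<.06)&(abs(W[:,1]-X[0,1])<.06)&(W[:,2]>.145)&(W[:,2]<.2)
    print(n,m.sum(),W[m].mean(0))
    if m.sum()>5:
        print(cv2.minAreaRect((W[m][:,:2]*1000).astype(np.float32)))
E
```

```text
[[ 0.4734 -0.2445  0.157 ]
 [ 0.5015  0.0499  0.0682]
 [ 0.4675  0.0352  0.066 ]
 [ 0.4867  0.0841  0.0734]
 [ 0.5339  0.0655  0.071 ]
 [ 0.5155  0.0179  0.0668]]
[[0.5031 0.0497 0.07  ]
 [0.4699 0.0342 0.07  ]
 [0.4837 0.0848 0.07  ]
 [0.5337 0.066  0.07  ]
 [0.5191 0.0179 0.07  ]]
[[0.501  0.0512 0.07  ]
 [0.4679 0.0399 0.07  ]
 [0.4874 0.0815 0.07  ]
 [0.5336 0.064  0.07  ]
 [0.514  0.0195 0.07  ]]
[[ 0.4739 -0.2446  0.158 ]] [[ 0.4736 -0.2427  0.158 ]]
68.59407868718979 0.05305699066608602
68.48415457494644 0.050757421925874076
68.8537516410033 0.05126553990005866
70.11408848789964 0.050954203059863035
scene 244 [ 0.47818693 -0.244189    0.15585478]
((475.3193359375, -244.71031188964844), (26.8488826751709, 48.17948532104492), 81.77332305908203)
side 152 [ 0.47357264 -0.23822391  0.15405113]
((473.8251647949219, -241.82199096679688), (29.355798721313477, 46.29483413696289), 83.61050415039062)
```

send_rows(
  steps=[
    [-3.4,-2.9,-0.6,0,1],
    [-3.4,-2.9,-0.6,0,1],
    [-3.4,-2.9,-0.6,0,1],
    [-3.4,-2.9,-0.6,0,1],
    [-3.4,-2.9,-0.6,0,1],
    [-3.4,-2.9,-0.6,0,1],
    [-3.4,-2.9,-0.6,0,1],
    [-3.4,-2.9,-0.6,0,1],
    [-3.4,-2.9,-0.6,0,1],
    [-3.4,-2.9,-0.6,0,1],
    [-3.4,-2.9,-0.6,0,1],
    [0,0,0,0,1],
  ],
)

```text
time: 1.35
eef_pos: [0.4199, 0.087, 0.2976]
tool_rot: [[-0.957, 0.29, 0.002], [0.29, 0.957, -0.001], [-0.002, -0.001, -1.0]]
force: [-0.4, -0.6, -0.8]
width: 0.996
grasp_force: 0.0
```

```bash
python3 - <<'E'
from h import *
d=cam('wrist'); cv2.imwrite('pics/w1.png',d['frame'])
st=sensors.get_state(); np.savez('pics/w1.npz',**d)
R=cv2.Rodrigues(d['rvec'])[0]; print(st['eef_pos'],st['tool_rot'].round(3),-R.T@d['tvec'].ravel(),R.round(3),st['joint_pos'])
E
```

```text
[0.4182867  0.08888993 0.29722452] [[-0.957  0.289 -0.   ]
 [ 0.289  0.957 -0.   ]
 [-0.    -0.    -1.   ]] [0.35050208 0.10812581 0.44060623] [[ 0.29   0.957 -0.001]
 [ 0.917 -0.278  0.287]
 [ 0.274 -0.084 -0.958]] [ 2.18975715e+00  4.14945823e+00 -1.43727958e+01  7.14787082e+01
 -1.01452244e-02  1.89943894e+01]
```

View pics/w1.png

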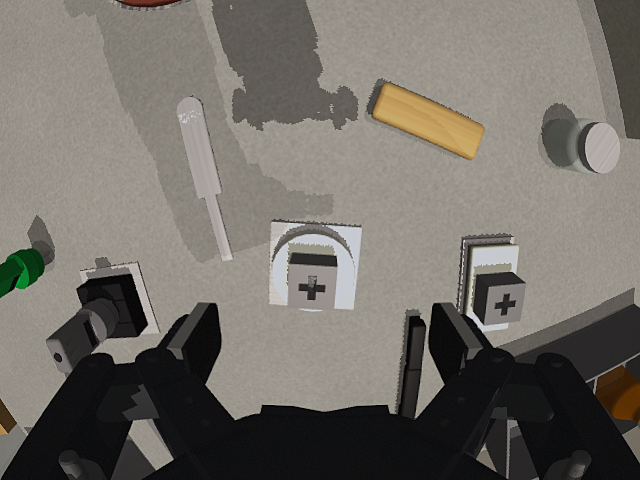

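The wrist view shows the round head's cross socket at (312,288), the flat head's at (505,303) and the handle's top hole near (57,356).

```bash
cat >> h.py <<'E'
def wrays(d,u,v):
    R=cv2.Rodrigues(np.array(d['rvec'],float))[0]; t=np.array(d['tvec'],float).ravel()
    x=(np.asarray(u,float)-d['cx'])/d['fx'];y=(np.asarray(v,float)-d['cy'])/d['fy'];r=np.hypot(x,y)+1e-9
    k=np.tan(r)/r; return -R.T@t, np.stack([x*k,y*k,np.ones_like(x)],-1)@R
def wworld(d,u,v,z=None):
    c,rw=wrays(d,u,v)
    s=d['range_z'][np.asarray(v,int),np.asarray(u,int)][...,None] if z is None else ((z-c[2])/rw[...,2])[...,None]
    return c+rw*s
def wtop(d,c,z0,z1,r=.05):
    vv,uu=np.mgrid[0:480,0:640]; W=wworld(d,uu.ravel(),vv.ravel()); W=W[d['range_z'].ravel()>0]
    W=W[(abs(W[:,:2]-c)<r).all(1)&(W[:,2]>z0)&(W[:,2]<z1)]
    print(len(W),W.mean(0).round(4),cv2.minAreaRect((W[:,:2]*1000).astype(np.float32)))
    return W
E
python3 - <<'E'
from h import *
d=load('w1')
print(wworld(d,[312,57],[288,356],.07), wworld(d,[57],[356],.158))
W=wtop(d,[.501,.05],.066,.08,.05)
W=wtop(d,[.474,-.2435],.15,.2)
g=cv2.resize(d['frame'][250:325,275:350],None,fx=6,fy=6,interpolation=cv2.INTER_CUBIC)
cv2.imwrite('pics/c2.png',np.hstack([g,cv2.resize(d['frame'][300:375,30:85],None,fx=6,fy=6,interpolation=cv2.INTER_CUBIC)]))
E
```

```text
[[ 0.50170493  0.04772255  0.07      ]
 [ 0.5097167  -0.35876213  0.07      ]] [[ 0.47191138 -0.24790016  0.158     ]]
1869 [0.4995 0.0478 0.0706] ((500.48211669921875, 47.60801696777344), (52.332740783691406, 53.26375198364258), 69.17312622070312)
649 [ 0.4703 -0.2411  0.1573] ((472.0660095214844, -244.7419891357422), (26.831117630004883, 45.914363861083984), 79.6553955078125)
```

View pics/c2.png

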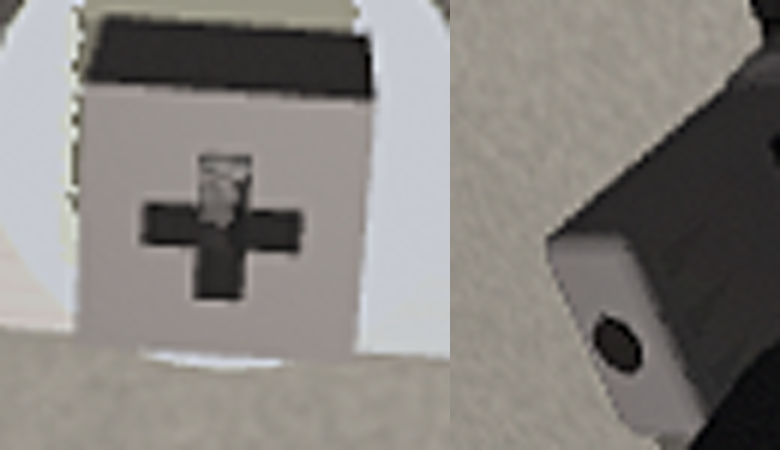

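send_rows(
  steps=[
    [-1.7,-3.4,0,0,1],
    [-1.7,-3.4,0,0,1],
    [-1.6,-3.4,0,0,1],
    [-1.6,-3.4,0,0,1],
    [-1.7,-3.4,0,0,1],
    [-1.7,-3.4,0,0,1],
    [-1.6,-3.3,0,0,1],
    [-1.6,-3.3,0,0,1],
    [-1.7,-3.3,0,0,1],
    [0,0,0,-7.5,1],
    [0,0,0,0,1],
    [0,0,0,0,1],
  ],
)

```text
time: 2.6
eef_pos: [0.4736, -0.2407, 0.2971]
tool_rot: [[-0.987, 0.159, -0.001], [0.159, 0.987, 0.001], [0.001, 0.001, -1.0]]
force: [-0.0, 0.5, 0.4]
width: 1.005
grasp_force: 0.0
```

```bash
python3 - <<'E'
from h import *
d=cam('wrist'); np.savez('pics/w2.npz',**d); cv2.imwrite('pics/w2.png',d['frame'])
st=sensors.get_state(); print(st['eef_pos'],st['tool_rot'].round(3))
W=wtop(d,[.473,-.2445],.15,.2)
E
```

```text
[ 0.47370791 -0.24066288  0.29731271] [[-0.987  0.159 -0.   ]
 [ 0.159  0.987  0.   ]
 [ 0.     0.    -1.   ]]
1887 [ 0.4712 -0.2458  0.158 ] ((472.1595458984375, -246.2236328125), (26.29801368713379, 45.60209274291992), 81.1968002319336)
```

View pics/w2.png

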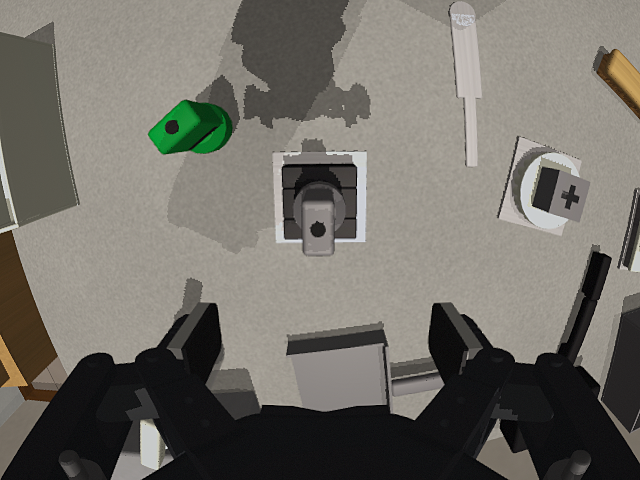

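The wrist view shows the grip centred between the fingers with its top hole at (318,230). The depth rectangle agrees in size, in height (0.158 m) and in yaw (81°).

send_rows(
  steps=[
    [0.1,-0.5,0,0,1],
    [0,0,3.5,0,1],
    [0,0,4,0,1],
    [0,0,4,0,1],
    [0,0,3.5,0,1],
    [0,0,2.5,0,1],
    [0,0,1.3,0,1],
    [0,0,0,0,1],
    [0,0,0,0,1],
  ],
)

```text
time: 3.55
eef_pos: [0.4721, -0.2466, 0.1099]
tool_rot: [[-0.988, 0.158, 0.0], [0.158, 0.988, -0.0], [-0.0, -0.0, -1.0]]
force: [-0.6, 0.5, -0.4]
width: 1.0
grasp_force: 0.0
```

send_rows(
  steps=[
    [0,0,0,0,0.5],
    [0,0,0,0,0.3],
    [0,0,0,0,0.2],
    [0,0,0,0,0],
    [0,0,0,0,0],
    [0,0,0,0,0],
    [0,0,0,0,0],
    [0,0,0,0,0],
  ],
  force=60,
)

```text
time: 4.35
eef_pos: [0.4722, -0.2467, 0.1097]
tool_rot: [[-0.988, 0.157, 0.001], [0.157, 0.988, -0.0], [-0.001, -0.0, -1.0]]
force: [-0.2, 1.5, 5.0]
width: 0.296
grasp_force: 59.6
```

send_rows(
  steps=[
    [0,0,-1,0,0],
    [0,0,-3,0,0],
    [0,0,-4,0,0],
    [0,0,-4,0,0],
    [0,0,-3,0,0],
    [0,0,0,0,0],
    [0,0,0,0,0],
  ],
)

```text
time: 5.05
eef_pos: [0.4718, -0.2467, 0.2592]
tool_rot: [[-0.988, 0.157, 0.0], [0.157, 0.988, -0.0], [-0.0, -0.0, -1.0]]
force: [-0.1, 0.5, -4.2]
width: 0.298
grasp_force: 60.0
```

send_rows(
  steps=[
    [0.2,2,0,0,0],
    [0.2,3.3,0,0,0],
    [0.2,3.5,0,0,0],
    [0.2,3.5,0,0,0],
    [0.2,3.5,0,0,0],
    [0.2,3.5,0,0,0],
    [0.2,3.5,0,0,0],
    [0.2,3.5,0,0,0],
    [0.2,3.3,0,0,0],
    [0,0,0,5.9,0],
    [0,0,0,5.9,0],
    [0,0,0,0,0],
  ],
)

```text
time: 6.25
eef_pos: [0.4995, 0.0488, 0.2574]
tool_rot: [[-0.934, 0.357, -0.004], [0.357, 0.934, 0.0], [0.003, -0.001, -1.0]]
force: [-0.6, -0.3, -3.8]
width: 0.298
grasp_force: 60.8
```

```bash
python3 - <<'E'
from h import *
I=[]
for n,c in(('scene',(352,205)),('side',(342,250))):
    d=cam(n); u,v=c; I.append(cv2.resize(d['frame'][v-60:v+60,u-40:u+40],None,fx=5,fy=5,interpolation=cv2.INTER_CUBIC))
cv2.imwrite('pics/c3.png',np.hstack(I)); d=cam('wrist'); np.savez('pics/w3.npz',**d); cv2.imwrite('pics/w3.png',d['frame'])
st=sensors.get_state(); print(st['eef_pos'],st['tool_rot'].round(4),st['force'],st['grasp_force'],st['time'])
E
```

```text
[0.50010751 0.04829    0.25831914] [[-9.354e-01  3.536e-01 -1.900e-03]
 [ 3.536e-01  9.354e-01  1.000e-04]
 [ 1.800e-03 -6.000e-04 -1.000e+00]] [ 0.62924176 -0.59468695 -4.22478096] 60.79925179481506 6.4
```

View pics/c3.png

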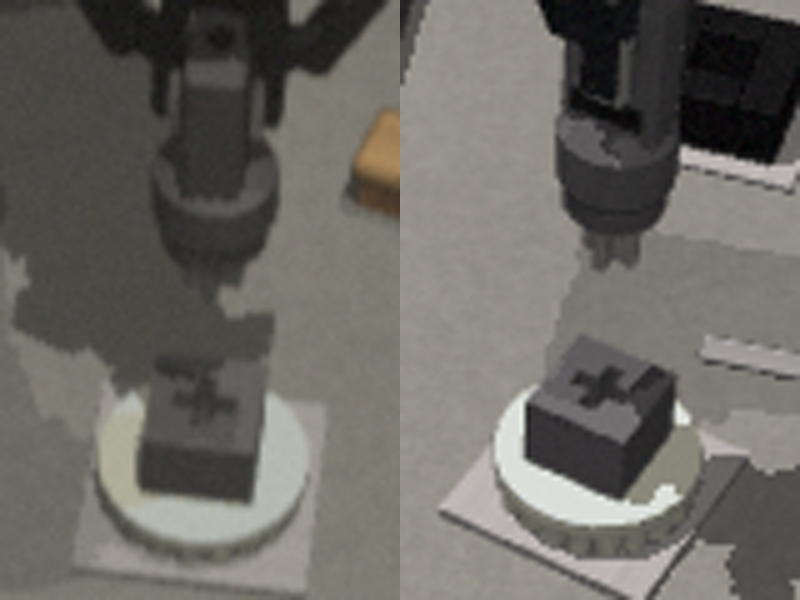

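View pics/w3.png

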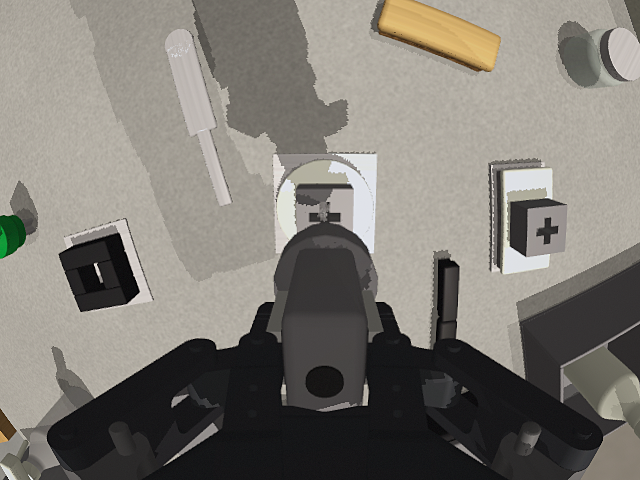

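The handle is held upright over the round head. In the wrist view the cross socket is at (324,216) and the handle's hole at (324,381), both in the same column. In the scene and side crops the stem hangs just above the hub.

```bash
python3 - <<'E'
from h import *
d=load('w3'); R=np.array([[-.9354,.3536],[.3536,.9354]])
zt=.2583-.1097+.158
print('hole',wworld(d,[324.],[381.],zt)); print('cross',wworld(d,[324.],[216.],.07))
W=wtop(d,[.5,.048],.066,.08,.05); W=wtop(d,[.5,.048],zt-.006,zt+.006,.05)
s0,s1=load('scene'),load('side')
# side views: crop5 -> pixel; shoulder-bottom/stem tip centres
A=lambda X,Y,u,v,x0:(u-40+(X-x0)/5-.4,v-60+Y/5-.4)
sc=[A(206,402,352,205,0),A(212,290,352,205,0)]; si=[A(608,384,342,250,400),A(613,258,342,250,400)]
print(tri(s0,s1,sc,si))
for x,p,n in((s0,sc,'scene'),(s1,si,'side')):
    p=np.array(p); print(n,world(x,p[:1,0],p[:1,1],.07),world(x,p[1:,0],p[1:,1],.1566))
E
```

```text
hole [[0.50113929 0.04766821 0.3066    ]]
cross [[0.49994257 0.04756816 0.07      ]]
1749 [0.4908 0.0512 0.0706] ((495.3601989746094, 49.69972229003906), (51.92771911621094, 40.22686767578125), 68.99559783935547)
12248 [0.4923 0.0512 0.3069] ((495.9756164550781, 49.57518768310547), (94.23202514648438, 38.05348205566406), 69.3680419921875)
[[0.50034571 0.04921098 0.06890914]
 [0.50143299 0.04983171 0.15039002]]
scene [[0.50274289 0.04963946 0.07      ]] [[0.50757846 0.04891963 0.1566    ]]
side [[0.49887521 0.04842778 0.07      ]] [[0.49978387 0.05490617 0.1566    ]]
```

send_rows(
  steps=[
    [0,0,2,0,0],
    [0,0,3,0,0],
    [0,0,2,0,0],
    [0,0,0.8,0,0],
    [0,0,0,0,0],
    [0,0,0,0,0],
  ],
)

```text
time: 7.0
eef_pos: [0.5012, 0.0483, 0.1821]
tool_rot: [[-0.935, 0.356, 0.001], [0.356, 0.935, -0.0], [-0.001, 0.0, -1.0]]
force: [0.2, 1.1, -3.9]
width: 0.296
grasp_force: 60.7
```

```bash
python3 - <<'E'
from h import *
I=[]
for n,c in(('scene',(352,220)),('side',(342,262))):
    d=cam(n); u,v=c; I.append(cv2.resize(d['frame'][v-35:v+40,u-33:u+33],None,fx=6,fy=6,interpolation=cv2.INTER_CUBIC))
cv2.imwrite('pics/c4.png',np.hstack(I))
E
```

```text
(no output)
```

View pics/c4.png

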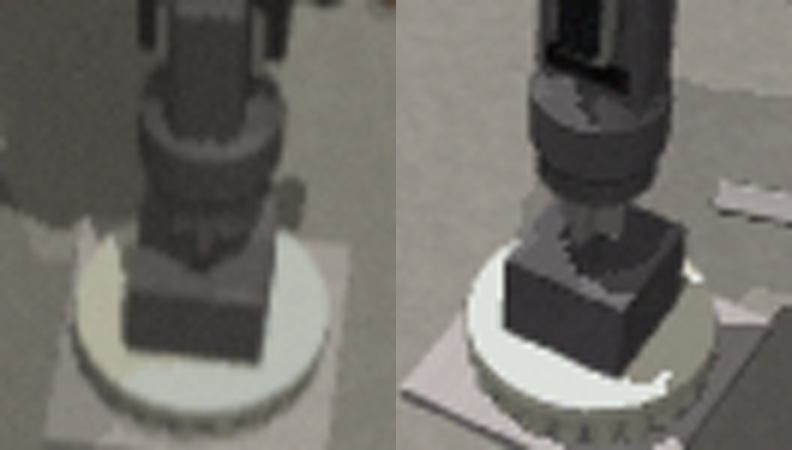

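The stem sits centred just above the socket, with the tip about 10 mm over the mouth.

send_rows(
  steps=[
    [0,0,0.7,0,0],
    [0,0,0.3,0,0],
    [0,0,0.3,0,0],
    [0,0,0.3,0,0],
    [0,0,0,0,0],
    [0,0,0,0,0],
  ],
)

```text
time: 7.7
eef_pos: [0.5007, 0.0484, 0.1653]
tool_rot: [[-0.935, 0.356, -0.0], [0.356, 0.935, 0.0], [0.0, -0.0, -1.0]]
force: [0.8, -0.9, -3.7]
width: 0.298
grasp_force: 60.9
```

The tip is about 6 mm inside the socket with no contact force, so I'll carry on down.

send_rows(
  steps=[
    [0,0,0.4,0,0],
    [0,0,0.5,0,0],
    [0,0,0.5,0,0],
    [0,0,0.3,0,0],
    [0,0,0.3,0,0],
    [0,0,0,0,0],
    [0,0,0,0,0],
  ],
)

```text
time: 8.4
eef_pos: [0.5007, 0.0484, 0.1456]
tool_rot: [[-0.935, 0.356, 0.0], [0.356, 0.935, -0.0], [-0.0, 0.0, -1.0]]
force: [-2.2, 0.4, 3.6]
width: 0.297
grasp_force: 61.8
```

send_rows(
  steps=[
    [0,0,0.3,0,0],
    [0,0,0.2,0,0],
    [0,0,0.1,0,0],
    [0,0,0.1,0,0],
    [0,0,0,0,0],
    [0,0,0,0,0],
  ],
)

```text
time: 9.0
eef_pos: [0.5009, 0.0485, 0.1397]
tool_rot: [[-0.935, 0.356, 0.001], [0.356, 0.935, -0.0], [-0.001, 0.0, -1.0]]
force: [-7.6, 0.1, 22.6]
width: 0.295
grasp_force: 64.1
```

send_rows(
  steps=[
    [0,0,0.05,0,0],
    [0,0,0,0,0],
    [0,0,0,0,0],
    [0,0,0,0,0],
    [0,0,0,0,0],
  ],
)

```text
time: 9.5
eef_pos: [0.5009, 0.0485, 0.1396]
tool_rot: [[-0.935, 0.356, 0.002], [0.356, 0.935, -0.0], [-0.002, 0.0, -1.0]]
force: [-9.5, 1.4, 28.9]
width: 0.296
grasp_force: 65.2
```

```bash
python3 - <<'E'
from h import *
d=cam('side'); I=[cv2.resize(d['frame'][215:305,300:385],None,fx=6,fy=6,interpolation=cv2.INTER_CUBIC)]
cv2.imwrite('pics/c5.png',I[0])
E
```

```text
(no output)
```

View pics/c5.png

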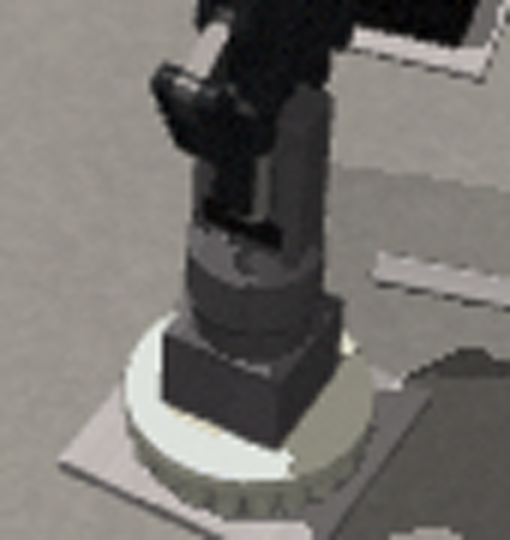

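The crop shows the shoulder sitting on the hub at about (255,340) and the handle upright. The press is firm, so I'm handing in.

```bash
python3 -c "
from bench import order; print(order.finish_job())"
```

```text
the job is handed in; nothing more can be done
None
```

The handle is fully home in the round brush head, still gripped (about 65 N) and pressed down (about 29 N at the wrist); I handed the job in at about 9.5 s, and no verdict came back.

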